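# Weed out the griddle scrapers with loose handles

### The job

Two of the four griddle scrapers standing in the wooden tool block have handles that have worked loose and wobble on the blade: find them by wiggling the handles across the flat of the blade. Pull the two loose ones out and stand them blade down in the steel pan for mending, and leave the firm ones fully home in the block, never pulling one out. Do not push the other things on the counter about.

Things in the scene. Friction and masses are not known exactly. Their poses are not given: they have to be found in the camera images.
- pan: Open deep steel food pan, loose, 0.8 kg, 162 mm (its x) by 176 mm (its y) over the rim flange, 100 mm high; inside 144 by 158 mm, walls and floor 3 mm. Origin: centre of its underside, z up. A scraper stood in it leans on the rim with its handle sticking out; there is room for two side by side along y.
- slot1 (a point): Centre of the mouth of a slot in the fixed tool block's top, 75 mm above the counter. The block is solid beech, 120 mm (its x) by 310 mm (its y) by 75 mm high; this point's axes are the block's, z up. The slot is 81 mm along x, 4 mm along y, 65 mm deep; the four slots lie in a row along y, 80 mm apart, slot1 to slot4 towards +y. Any slot may hold a loose or a firm scraper.
- slot2 (a point): Centre of the mouth of a slot in the fixed tool block's top, 75 mm above the counter. The block is solid beech, 120 mm (its x) by 310 mm (its y) by 75 mm high; this point's axes are the block's, z up. A scraper stands blade down on the slot's floor: 180 mm long, 0.2 kg, steel blade 80 mm wide (x), 3 mm thick (y), then a wooden handle 28 (x) by 22 mm (y) from 33 to 115 mm above this point, centred over it.
- slot3 (a point): Centre of the mouth of a slot in the fixed tool block's top, 75 mm above the counter. The block is solid beech, 120 mm (its x) by 310 mm (its y) by 75 mm high; this point's axes are the block's, z up. All scrapers look alike. A loose handle rocks on its tang (20 mm above this point) in the block's y direction, under 1 N, by 8 mm each way at 85 mm above this point, then stops hard, and stays where it is left.
- slot4 (a point): Centre of the mouth of a slot in the fixed tool block's top, 75 mm above the counter. The block is solid beech, 120 mm (its x) by 310 mm (its y) by 75 mm high; this point's axes are the block's, z up. A firm scraper gives only by the slot's slack, about 2 mm each way at 85 mm above this point. The rules call the loose two scraper_a and scraper_c, the firm two scraper_b and scraper_d; their slots are not told.
- bread_stamp: Bystander, not to be moved: turned wooden bread stamp, 76 mm across, 96 mm high, beside the block on its +x side. Origin: centre of its underside.
- dough_bowl: Bystander, not to be moved: steel bowl, 130 mm across, 55 mm high. Origin: centre of its underside.
- sesame_jar: Bystander, not to be moved: closed brown jar, 72 mm across, 110 mm high. Origin: centre of its underside.
- mug: Bystander, not to be moved: white mug, 80 mm across, 85 mm high, handle at its +y. Origin: centre of its underside.
- brush: Bystander, not to be moved: flat brush lying along its x, about 200 mm long. Origin: centre of its underside.
- turner: Bystander, not to be moved: spatula lying along its x, 280 mm long. Origin: centre of its underside.

How it is judged:
By the outcome, as a careful person would: the job done as asked, in the order asked, and still so for the second after the job is handed in, with the robot touching nothing.
It also fails if it takes over 72 s, if anything falls off the work surface, if the arm or the gripper's body presses on something with over 40 N, if the wrist force passes 120 N, or if a joint passes its speed limit or range.

### The arm

A 6-joint arm with a two-finger parallel gripper is mounted at the origin on the work surface. World frame = base frame: x ahead of the robot, y to its left, z up, the work surface at z = 0. Lengths are in m, angles in rad, forces in N, time in s.
With the tool pointing down it reaches from about 0.3 to 0.75 m from the base axis. Payload 8.5 kg.
Tool frame: the origin (TCP) lies on the centre line of the jaws, within the pads' length; the fingertips stand 19 mm ahead of it and the grasp point (between the pads) is the TCP; z points along the fingers, y is the direction in which the jaws open and shut (so a half turn about z gives the same grasp; the last joint's range is limited). The gripper opens to 88 mm and grips with 3 to 60 N. Pads are 18 mm wide; open, the fingers measure 123 mm over their backs; the gripper's body (75 mm by 187 mm) begins 45 mm behind the grasp point.
Start: joints at [-1.528, 0.381, 1.297, -0, 1.464, -0.215], TCP at [0.14, -0.532, 0.258] pointing down, gripper open.
Joint ranges: [-3.11, 3.11], [-0.89, 2.33], [0.22, 2.48], [-1.42, 4.56], [0.17, 2.85], [-2.88, 2.88]. Speed limits (rad/s): [2.39, 2.39, 3.14, 3.14, 3.14, 3.14].

### API

Orientations are given as a rotation vector (axis times angle).
In Python, from plant import * gives the robot as it stands.
- The arm moves only by the tool carry_out, never from a script. Its argument "commands" is a list of rows, each a list of 7 numbers: the finger opening in cm, from 0 to 8.81, then the shift along the tool's x, y, z in cm, then the turn, a rotation vector about the tool's x, y, z in degrees. In form: [[gripper, x, y, z, ax, ay, az], ...]. A call has 1 to 12 rows; each row is the pose to reach, as a shift and turn from the pose measured when the call began, along the tool's axes at that moment; what a row does not reach only later rows make up. A row lasts 1/12 s, in which the tool goes at most 41.7 mm and 7.16 degrees, less where a joint would pass 70% of its speed; a pose out of reach is approached as far as the arm can. A call with a gripper value outside its range is refused whole. The fingers move at their own pace and stop on an object; "squeeze" is the grip in N (left out, the last holds). Time passes only in rows, so rows that repeat a pose let the fingers close. It gives the time, the measured TCP pose, the force and the opening at its end, in the units of the state.
- observe(): the state, without advancing time (a new reading comes with each control period).
- capture(name): name is "scene" or "side" or "wrist"; returns a dict with "color" (420x560x3 uint8, red, green, blue), "fx", "fy", "cx", "cy" (pixels), "pose" (4x4, takes a point from camera to world coordinates); the wrist camera has in their place "mount" (4x4, takes a point from camera to tool coordinates, whose origin is the TCP and whose axes are the flange's). Camera axes: x right, y up, looking along -z (the intrinsics and any distortion apply to the point x, -y, -z); pixel columns grow to the right and rows downward; lengths in m; the calibration is good to about 2 mm. A picture is of the moment at which its call begins: read the wrist's pose just before it. There is no depth.
- job_done(): hands the job in, once; it reports no verdict.
Trained networks look in a picture, given as the dict that the camera call returned (one of the last four; its "shot" number tells which), for a name from the list of things; names that differ only in an ending like _2 or _b are one class to them, and where a whole thing is asked for, a point or a joint stands for the part that bears it (a point fixed in the world has none). Each returns a list of dicts, best first, with "conf" (0 to 1); they miss things now and then, are a little off and sometimes report something else, mostly with a low value. They report only what shows in the picture. A call takes as long as a camera call.
- recognise(label, picture): "location" ([x, y, z] in m, in world coordinates, good to about 4 mm: the middle of the surface that is visible of it).
- tip_of(label, picture): "location" ([x, y, z] in m, in world coordinates, good to about 4 mm: a listed point, or the origin of a listed thing).
The state is a dict: "clock": time; "joint_positions": joint angles; "joint_velocities": joint speeds; "joint_torque": joint torques, N m; "tool_pos": TCP position; "eef_rot": TCP orientation; "wrist_force": force on the tool from outside, world axes, zero at the start; "moment": the same for the moment, N m; "finger_gap": finger opening in m.
Only numpy, scipy, OpenCV 4.12 (cv2) and the standard library are available. Lean on these libraries where they do the work, as an engineer would, in place of code of your own. Each camera call takes 0.05 s, during which the arm holds its last target.

## Working session

There is one attempt and no reset: what is moved stays moved. The work goes in short steps, Python scripts to look and compute and a tool call to move; the robot and the scene stay as the last step left them, time stands still between calls to the robot, and variables do not carry over. Pictures are saved under pics/ and viewed, and the job is handed in when it is done.

Besides the shell and the picture viewer there is one more tool, called after ">>>" as name([rows], argument=value, ...), one row to a line, values as JSON. carry_out: Moves the arm, as the interface text tells. Its arguments: {"type":"object","properties":{"commands":{"type":"array","items":{"type":"array","items":{"type":"number"}}},"squeeze":{"type":"number"}},"required":["commands"]}

```bash
ls; mkdir -p pics
cat > h.py <<'E'
from plant import *
import numpy as np, cv2
from scipy.spatial.transform import Rotation as R
def save(p,n): cv2.imwrite('pics/'+n+'.png',cv2.cvtColor(p['color'],cv2.COLOR_RGB2BGR))
def st():
    s=observe(); print('t',round(s['clock'],3),'pos',np.round(s['tool_pos'],4),'rot',np.round(s['eef_rot'],3),'F',np.round(s['wrist_force'],2),'M',np.round(s['moment'],2),'gap',round(s['finger_gap'],4)); return s
def proj(p,P):
    T=np.linalg.inv(p['pose']); c=T[:3,:3]@np.array(P)+T[:3,3]
    return p['cx']+p['fx']*c[0]/-c[2], p['cy']+p['fy']*-c[1]/-c[2]
E
python3 - <<'E'
from h import *
s=st(); print(R.from_rotvec(s['eef_rot']).as_matrix().round(3), s['joint_positions'])
for c in ('scene','side'):
    p=capture(c); save(p,c+'0'); print(c,p['fx'],p['cx'],p['cy'],p.keys(),p['pose'].round(3).tolist())
    for l in ['slot1','slot2','slot3','slot4','pan','bread_stamp','dough_bowl','sesame_jar','mug','brush','turner']:
        r=tip_of(l,p)[:2]; print(l,[(np.round(q['location'],3).tolist(),round(q['conf'],2)) for q in r])
st()
E
```

```text
pics
t 0.0 pos [ 0.1402 -0.5316  0.2572] rot [-3.114 -0.404 -0.   ] F [-0.39  0.09 -0.81] M [ 0.   -0.01 -0.  ] gap 0.088
[[ 0.967  0.255 -0.   ]
 [ 0.255 -0.967  0.001]
 [ 0.    -0.001 -1.   ]] [-1.52832105e+00  3.81176300e-01  1.29823222e+00  2.09072806e-05
  1.46361247e+00 -2.15299520e-01]
scene 449.27761936097124 279.92655472597744 205.47413095339428 dict_keys(['color', 'fx', 'fy', 'cx', 'cy', 'pose', 'shot']) [[0.79, -0.437, 0.43, 1.056], [0.613, 0.541, -0.576, -0.743], [0.019, 0.719, 0.695, 0.922], [0.0, 0.0, 0.0, 1.0]]
slot1 [([0.564, -0.208, 0.07], 0.96), ([0.546, -0.123, 0.072], 0.9)]
slot2 [([0.564, -0.208, 0.07], 0.96), ([0.546, -0.123, 0.072], 0.9)]
slot3 [([0.564, -0.208, 0.07], 0.96), ([0.546, -0.123, 0.072], 0.9)]
slot4 [([0.564, -0.208, 0.07], 0.96), ([0.546, -0.123, 0.072], 0.9)]
pan [([0.538, 0.202, 0.007], 0.98)]
bread_stamp [([0.678, -0.173, 0.002], 0.8)]
dough_bowl [([0.759, 0.076, -0.0], 0.64)]
sesame_jar []
mug [([0.727, 0.237, 0.0], 0.65)]
brush [([0.34, -0.402, 0.0], 0.72)]
turner [([0.326, 0.329, 0.004], 0.93)]
side 394.1033928896517 278.72479388328793 209.5
[... 214 characters left out ...]
073], 0.97), ([0.531, -0.046, 0.074], 0.62)]
slot2 [([0.565, -0.2, 0.073], 0.97), ([0.531, -0.046, 0.074], 0.62)]
slot3 [([0.565, -0.2, 0.073], 0.97), ([0.531, -0.046, 0.074], 0.62)]
slot4 [([0.565, -0.2, 0.073], 0.97), ([0.531, -0.046, 0.074], 0.62)]
pan [([0.538, 0.206, 0.0], 0.96)]
bread_stamp [([0.67, -0.177, 0.002], 0.57), ([0.577, -0.283, 0.073], 0.42)]
dough_bowl [([0.759, 0.078, 0.002], 0.7)]
sesame_jar [([0.734, -0.228, -0.002], 0.75), ([0.337, -0.4, -0.001], 0.47)]
mug [([0.725, 0.242, 0.0], 0.67)]
brush [([0.339, -0.402, 0.002], 0.74)]
turner [([0.329, 0.33, 0.0], 0.55)]
t 1.2 pos [ 0.1402 -0.5318  0.2577] rot [-3.115 -0.404  0.   ] F [0.72 0.06 0.9 ] M [0.05 0.02 0.04] gap 0.0881
```

View pics/scene0.png

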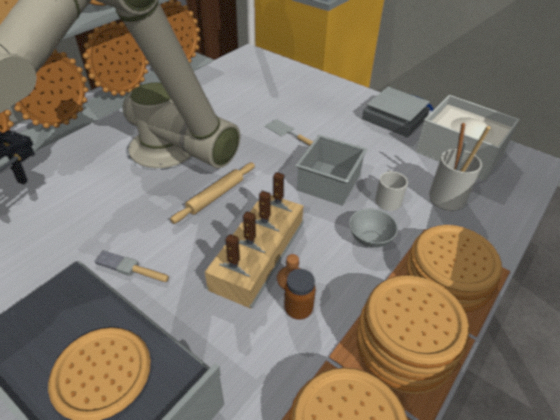

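View pics/side0.png

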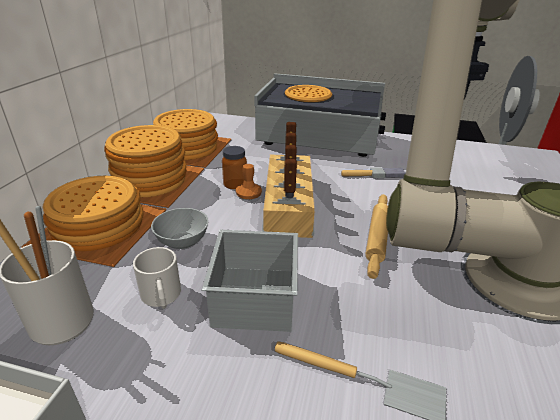

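Run:
```python
from h import *
for c in ('scene','side'):
    p=capture(c)
    r=tip_of('slot1',p); print(c,[(np.round(q['location'],3).tolist(),round(q['conf'],2)) for q in r])
```

```text
scene [([0.588, -0.281, 0.075], 0.95), ([0.55, -0.123, 0.074], 0.77), ([0.564, -0.206, 0.07], 0.67)]
side [([0.577, -0.283, 0.076], 0.95), ([0.563, -0.198, 0.074], 0.91), ([0.53, -0.045, 0.073], 0.61), ([0.544, -0.127, 0.075], 0.55)]
```

Scene: the block sits at centre-right, with four dark handles at (232,250), (249,226), (265,205) and (279,187). The pan is at (331,168), and the stamp and jar are next to the block's +x side. The tool yaw is already close to the block's 12.4°, so I'll move above slot1.

>>> carry_out([
  [4.4,4.1,-1.1,0,0,0,1],
  [4.4,8.2,-2.1,0,0,0,2.4],
  [4.4,12.3,-3.2,0,0,0,2.4],
  [4.4,16.4,-4.3,0,0,0,2.4],
  [4.4,20.5,-5.4,0,0,0,2.4],
  [4.4,24.6,-6.4,0,0,0,2.4],
  [4.4,28.7,-7.5,0,0,0,2.4],
  [4.4,32.8,-8.6,0,0,0,2.4],
  [4.4,36.9,-9.7,0,0,0,2.4],
  [4.4,41,-10.7,0,0,0,2.4],
  [4.4,45.1,-11.8,0,0,0,2.4],
  [4.4,49.1,-12.9,0,0,0,2.4],
], squeeze=20)

```text
clock: 2.4
tool_pos: [0.5771, -0.2843, 0.2578]
eef_rot: [3.123, 0.339, 0.0]
wrist_force: [0.3, -0.8, 0.3]
finger_gap: 0.0439
```

```bash
cat > go.py <<'E'
from h import *
import sys
# usage: go.py x y z yawdeg -> shift in tool cm and az
def go(t,yaw):
    s=observe(); Rm=R.from_rotvec(s['eef_rot'])
    d=Rm.inv().apply(np.array(t)-s['tool_pos'])*100
    T=R.from_euler('z',yaw,degrees=True)*R.from_matrix(np.diag([1.,-1,-1]))
    w=(Rm.inv()*T).as_rotvec(degrees=True)
    print('target',t,yaw,'-> shift cm',d.round(2),'turn',w.round(2))
if __name__=='__main__':
    st(); go(list(map(float,sys.argv[1:4])),float(sys.argv[4]))
E
python3 go.py .5825 -.282 .257 12.4
python3 - <<'E'
from h import *
p=capture('wrist'); save(p,'w1'); print(p['mount'].round(3),p['fx'])
for l in ['slot1']:
    pass
r=tip_of('slot1',p); print([(np.round(q['location'],3).tolist(),round(q['conf'],2)) for q in r])
E
```

```text
t 2.4 pos [ 0.5771 -0.2843  0.2578] rot [3.123 0.339 0.   ] F [ 0.3  -0.78  0.32] M [-0.04  0.01 -0.02] gap 0.0439
target [0.5825, -0.282, 0.257] 12.4 -> shift cm [ 0.58 -0.11  0.08] turn [ 0.01 -0.   -0.02]
[[ 0.     0.958  0.286  0.074]
 [ 1.    -0.     0.     0.001]
 [ 0.     0.286 -0.958 -0.127]
 [ 0.     0.     0.     1.   ]] 311.3457296750719
[([0.547, -0.12, 0.078], 0.89), ([0.528, -0.048, 0.073], 0.81), ([0.564, -0.201, 0.073], 0.75), ([0.581, -0.277, 0.074], 0.74), ([0.677, -0.18, -0.003], 0.42)]
```

View pics/w1.png

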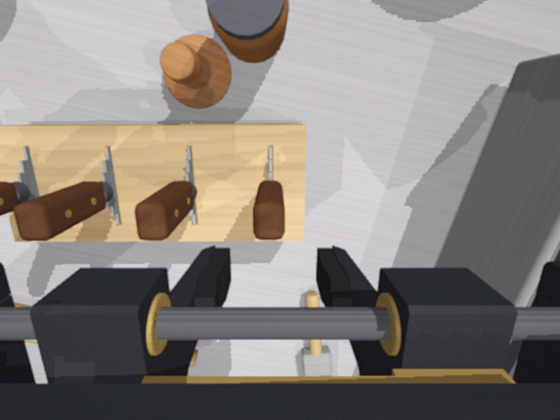

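The wrist view shows the slot1 handle at (269,210), between the fingers and square to them. Descending to straddle it.

>>> carry_out([
  [4.4,0.5,-0.2,0,0,0,0],
  [4.4,0.5,-0.2,4,0,0,0],
  [4.4,0.5,-0.2,8,0,0,0],
  [3.4,0.5,-0.2,9.8,0,0,0],
  [3.4,0.5,-0.2,9.8,0,0,0],
  [3.4,0.5,-0.2,9.8,0,0,0],
])

```text
clock: 3.0
tool_pos: [0.5833, -0.2796, 0.159]
eef_rot: [-3.121, -0.346, -0.0]
wrist_force: [-0.7, -0.3, 0.7]
finger_gap: 0.0337
```

```bash
python3 go.py .582 -.2805 .16 12.4
python3 - <<'E'
from h import *
p=capture('wrist'); save(p,'w2')
E
```

```text
t 3.0 pos [ 0.5833 -0.2796  0.159 ] rot [-3.121 -0.346 -0.   ] F [-0.71 -0.32  0.66] M [ 0.    0.04 -0.  ] gap 0.0337
target [0.582, -0.2805, 0.16] 12.4 -> shift cm [-0.15  0.06 -0.1 ] turn [-0.09 -0.01  0.24]
```

View pics/w2.png

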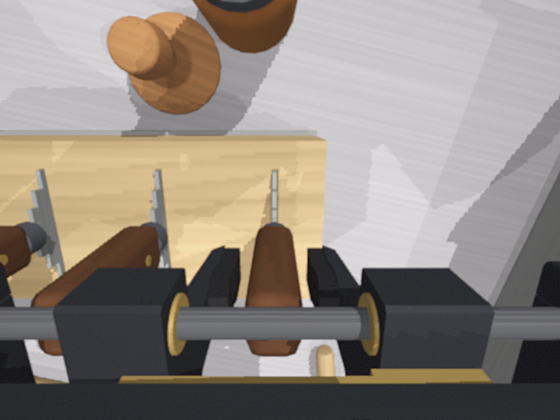

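>>> carry_out([
  [3.4,0,0.4,0,0,0,0],
  [3.4,0,0.7,0,0,0,0],
  [3.4,0,0.9,0,0,0,0],
  [3.4,0,0.9,0,0,0,0],
])

```text
clock: 3.38
tool_pos: [0.5861, -0.2894, 0.1614]
eef_rot: [3.121, 0.345, 0.006]
wrist_force: [0.1, 0.0, -0.4]
finger_gap: 0.0339
```

Run:
```python
from h import *
st(); p=capture('wrist'); save(p,'w3')
```

```text
t 3.383 pos [ 0.5861 -0.2894  0.1614] rot [3.121 0.345 0.006] F [ 0.13  0.03 -0.35] M [-0.1  -0.03  0.05] gap 0.0339
```

View pics/w3.png

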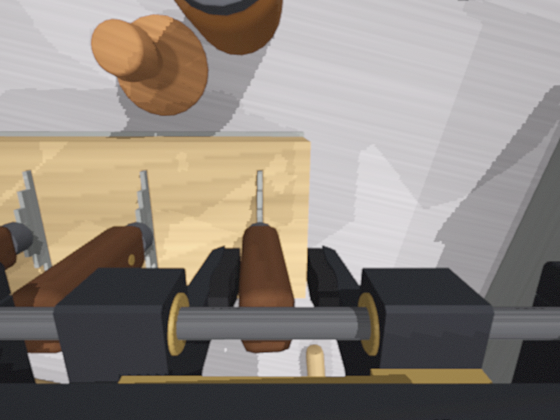

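>>> carry_out([
  [3.4,0,0.2,0,0,0,0],
  [3.4,0,0.3,0,0,0,0],
  [3.4,0,0.3,0,0,0,0],
])

```text
clock: 3.68
tool_pos: [0.5867, -0.2921, 0.1611]
eef_rot: [3.121, 0.345, 0.005]
wrist_force: [0.2, 0.5, -0.6]
finger_gap: 0.034
```

Run:
```python
from h import *
st(); p=capture('wrist'); save(p,'w4')
```

```text
t 3.683 pos [ 0.5867 -0.2921  0.1611] rot [3.121 0.345 0.005] F [ 0.23  0.55 -0.56] M [ 0.01  0.08 -0.02] gap 0.034
```

View pics/w4.png

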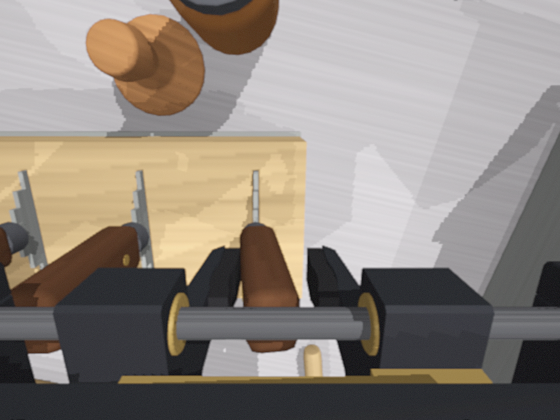

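Slot1 moved about 7 mm under roughly 0.5 N, and the handle tilted relative to its blade (blade at x=256, handle top at 269), so it looks loose. Next, slot2.

>>> carry_out([
  [3.4,0,0,-4,0,0,0],
  [4.4,0,0,-8,0,0,0],
  [4.4,0,-4,-8,0,0,0],
  [4.4,-0.2,-7,-8,0,0,0],
  [4.4,-0.2,-9.2,-8,0,0,0],
  [4.4,-0.2,-9.2,-4,0,0,0],
  [3.4,-0.2,-9.2,0,0,0,0],
  [3.4,-0.2,-9.2,0,0,0,0],
  [3.4,-0.2,-9.2,0,0,0,0],
])

```text
clock: 4.48
tool_pos: [0.5642, -0.2025, 0.1603]
eef_rot: [-3.122, -0.345, -0.001]
wrist_force: [0.5, -0.1, 1.1]
finger_gap: 0.0339
```

```bash
python3 go.py .564 -.2025 .16 12.4
python3 - <<'E'
from h import *
p=capture('wrist'); save(p,'w5')
E
```

```text
t 4.483 pos [ 0.5642 -0.2025  0.1603] rot [-3.122e+00 -3.450e-01 -1.000e-03] F [ 0.55 -0.15  1.09] M [ 0.01 -0.04  0.03] gap 0.0339
target [0.564, -0.2025, 0.16] 12.4 -> shift cm [-0.02 -0.01  0.03] turn [-0.04 -0.02  0.23]
```

View pics/w5.png

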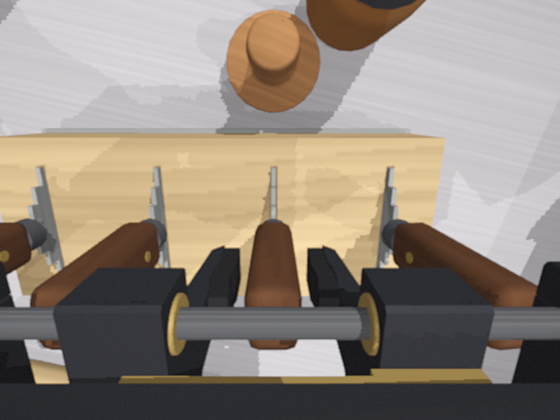

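Straddled and centred on slot2. Same push as before.

>>> carry_out([
  [3.4,0,0.4,0,0,0,0],
  [3.4,0,0.7,0,0,0,0],
  [3.4,0,0.9,0,0,0,0],
  [3.4,0,0.9,0,0,0,0],
])

```text
clock: 4.87
tool_pos: [0.5675, -0.2099, 0.1648]
eef_rot: [-3.12, -0.346, -0.01]
wrist_force: [-2.7, 14.4, 9.3]
finger_gap: 0.0342
```

Run:
```python
from h import *
st()
```

```text
t 4.867 pos [ 0.5675 -0.2099  0.1648] rot [-3.12  -0.346 -0.01 ] F [-2.65 14.41  9.27] M [2.51 0.45 0.01] gap 0.0342
```

14 N, so slot2 is firm. Backing off and checking that it's still seated.

>>> carry_out([
  [3.4,0,-0.5,0,0,0,0],
  [3.4,0,-0.9,0,0,0,0],
  [3.4,0,-0.9,0.4,0,0,0],
  [3.4,0,-0.9,0.4,0,0,0],
])

```text
clock: 5.2
tool_pos: [0.5655, -0.2014, 0.1607]
eef_rot: [-3.121, -0.346, -0.01]
wrist_force: [-0.1, -0.4, -0.8]
finger_gap: 0.0337
```

Run:
```python
from h import *
st(); p=capture('wrist'); save(p,'w6'); p=capture('scene'); i=cv2.resize(p['color'][150:310,180:340],(640,640)); cv2.imwrite('pics/s6.png',i[...,::-1])
```

```text
t 5.2 pos [ 0.5655 -0.2014  0.1607] rot [-3.121 -0.346 -0.01 ] F [-0.15 -0.42 -0.76] M [ 0.07  0.03 -0.01] gap 0.0337
```

View pics/w6.png

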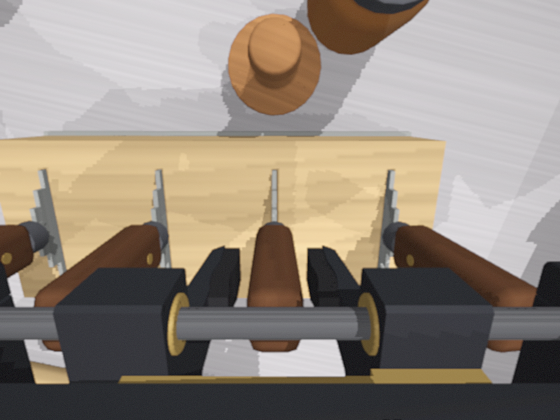

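View pics/s6.png

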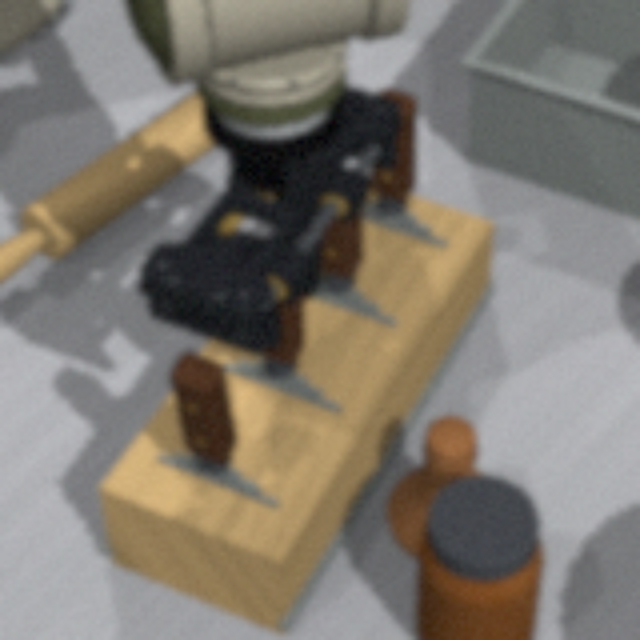

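The scene close-up shows slot1 visibly tilted and slot2 upright and seated. Next is slot3, with a gentler push.

>>> carry_out([
  [3.4,0,0,-4,0,0,0],
  [4.4,0,0,-8,0,0,0],
  [4.4,-0.1,-4,-8,0,0,0],
  [4.4,-0.1,-8,-8,0,0,0],
  [4.4,-0.1,-8,-8,0,0,0],
  [4.4,-0.1,-8,-4,0,0,0],
  [3.4,-0.1,-8,0,0,0,0],
  [3.4,-0.1,-8,0,0,0,0],
  [3.4,-0.1,-8,0,0,0,0],
])

```text
clock: 6.05
tool_pos: [0.5468, -0.1239, 0.1602]
eef_rot: [-3.119, -0.344, -0.005]
wrist_force: [-0.8, 0.4, 1.5]
finger_gap: 0.0337
```

>>> carry_out([
  [3.4,0,0.4,0,0,0,0],
  [3.4,0,0.6,0,0,0,0],
  [3.4,0,0.7,0,0,0,0],
  [3.4,0,0.8,0,0,0,0],
])

```text
clock: 6.38
tool_pos: [0.549, -0.1318, 0.1617]
eef_rot: [-3.119, -0.344, -0.009]
wrist_force: [-0.3, 6.3, 5.0]
finger_gap: 0.0336
```

Run:
```python
from h import *
st(); p=capture('wrist'); save(p,'w7')
```

```text
t 6.383 pos [ 0.549  -0.1318  0.1617] rot [-3.119 -0.344 -0.009] F [-0.3   6.26  4.99] M [1.03 0.1  0.  ] gap 0.0336
```

View pics/w7.png

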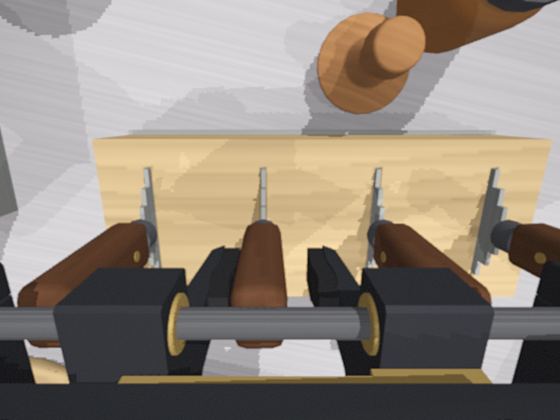

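Slot3 gives 6 N after about 2 mm, so it's firm. Backing off and going to slot4.

>>> carry_out([
  [3.4,0,-0.5,0,0,0,0],
  [3.4,0,-0.8,0,0,0,0],
  [3.4,0,-0.8,-4,0,0,0],
  [4.4,0,-0.8,-8,0,0,0],
  [4.4,-0.1,-4.8,-8,0,0,0],
  [4.4,-0.1,-8.7,-8,0,0,0],
  [4.4,-0.1,-8.7,-8,0,0,0],
  [4.4,-0.1,-8.7,-4,0,0,0],
  [3.4,-0.1,-8.7,0,0,0,0],
  [3.4,-0.1,-8.7,0,0,0,0],
  [3.4,-0.1,-8.7,0,0,0,0],
])

```text
clock: 7.35
tool_pos: [0.5285, -0.0469, 0.1613]
eef_rot: [-3.118, -0.344, -0.003]
wrist_force: [0.4, -0.0, -0.3]
finger_gap: 0.0341
```

>>> carry_out([
  [3.4,0,0.4,0,0,0,0],
  [3.4,0,0.6,0,0,0,0],
  [3.4,0,0.7,0,0,0,0],
  [3.4,0,0.8,0,0,0,0],
])

```text
clock: 7.68
tool_pos: [0.5308, -0.0551, 0.1626]
eef_rot: [-3.119, -0.344, -0.006]
wrist_force: [-0.3, 0.2, 0.7]
finger_gap: 0.0344
```

>>> carry_out([
  [3.4,0,0.1,0,0,0,0],
  [3.4,0,0.2,0,0,0,0],
])

```text
clock: 7.85
tool_pos: [0.5315, -0.0573, 0.1632]
eef_rot: [-3.119, -0.344, -0.008]
wrist_force: [-0.6, 0.3, 0.1]
finger_gap: 0.0342
```

Run:
```python
from h import *
st(); p=capture('wrist'); save(p,'w8')
```

```text
t 7.85 pos [ 0.5315 -0.0573  0.1632] rot [-3.119 -0.344 -0.008] F [-0.59  0.32  0.11] M [ 0.04  0.05 -0.03] gap 0.0342
```

View pics/w8.png

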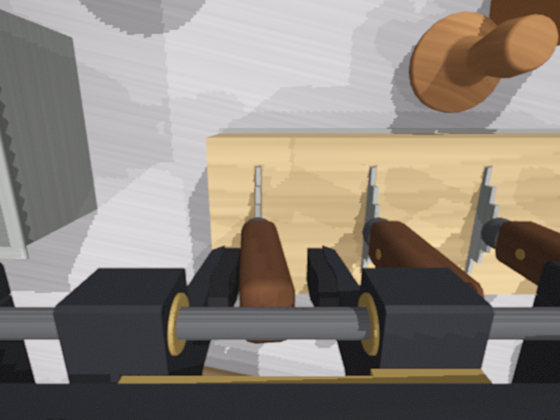

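Slot4 moved about 5 mm freely at under 1 N, with the handle tilted against its blade, so slots 1 and 4 are loose. I'll grip slot4 and work out the pan yaw from the saved pictures.

>>> carry_out([
  [3.4,0,-0.5,0.3,0,0,0],
  [3.4,0,-1.1,0.4,0,0,0],
  [2.4,0,-1.1,0.4,0,0,0],
  [1.8,0,-1.1,0.4,0,0,0],
  [1.8,0,-1.1,0.4,0,0,0],
  [1.8,0,-1.1,0.4,0,0,0],
], squeeze=35)

```text
clock: 8.4
tool_pos: [0.529, -0.0466, 0.1589]
eef_rot: [-3.119, -0.344, -0.007]
wrist_force: [0.5, -0.1, -1.3]
finger_gap: 0.0213
```

Run:
```python
from h import *
st(); p=capture('wrist'); save(p,'w9')
for c,(r0,r1,c0,c1) in {'scene':(120,210,280,380),'side':(215,345,195,310)}.items():
    i=cv2.imread(f'pics/{c}0.png')[r0:r1,c0:c1]; cv2.imwrite(f'pics/pan_{c}.png',cv2.resize(i,None,fx=5,fy=4.6 if 0 else 4.5 if 0 else 5))
```

```text
t 8.4 pos [ 0.529  -0.0466  0.1589] rot [-3.119 -0.344 -0.007] F [ 0.48 -0.05 -1.28] M [ 0.12  0.02 -0.02] gap 0.0213
```

View pics/w9.png

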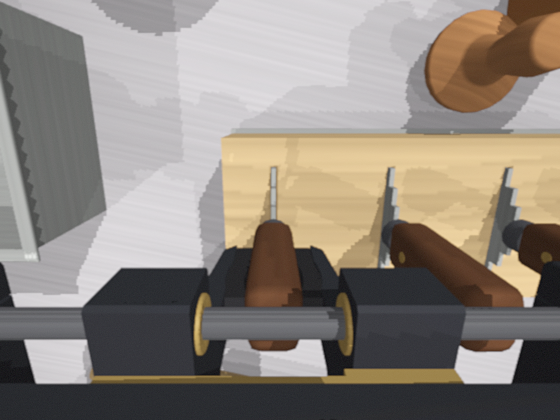

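View pics/pan_scene.png

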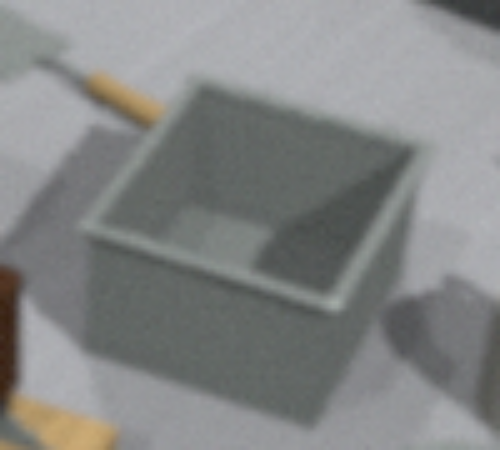

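View pics/pan_side.png

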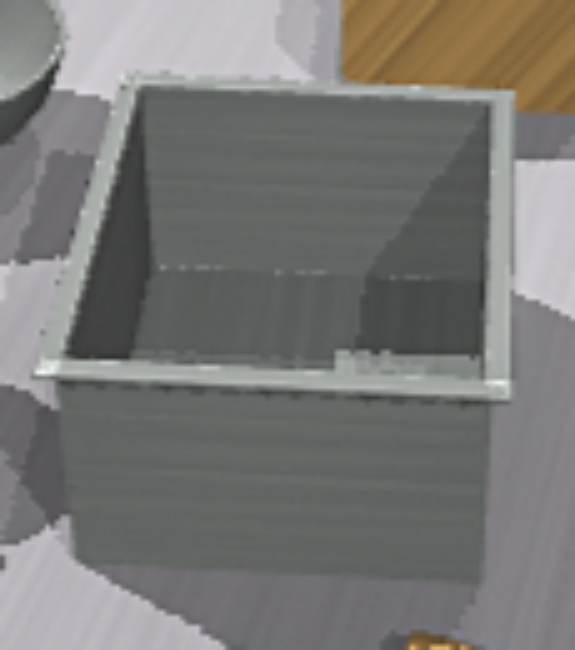

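Scene pan rim corners (zoomed): (193,80), (430,148), (340,310), (82,232). Side: (122,78), (515,92), (510,398), (35,375). The handle is gripped square to the pads.

Run:
```python
from h import *
C={'scene':(np.array([[193,80],[430,148],[340,310],[82,232]])/5+[280,120]),'side':(np.array([[122,78],[515,92],[510,398],[35,375]])/5+[195,215])}
for c in C:
    p=capture(c); T=p['pose']
    P=[]
    for u,v in C[c]:
        d=T[:3,:3]@np.array([(u-p['cx'])/p['fx'],-(v-p['cy'])/p['fy'],-1]); o=T[:3,3]
        P.append((o+d*(0.1-o[2])/d[2])[:2])
    P=np.array(P); print(c,P.round(3).tolist(),'ctr',P.mean(0).round(4))
    for k in range(4):
        e=P[(k+1)%4]-P[k]; print(round(np.linalg.norm(e),4),round(np.degrees(np.arctan2(e[1],e[0])),1))
```

```text
scene [[0.45, 0.262], [0.601, 0.295], [0.638, 0.132], [0.485, 0.096]] ctr [0.5433 0.1964]
0.1553 12.2
0.1672 -77.5
0.1569 -166.9
0.1696 102.0
side [[0.633, 0.137], [0.475, 0.102], [0.441, 0.272], [0.598, 0.305]] ctr [0.5368 0.2043]
0.1615 -167.4
0.1737 101.4
0.1605 11.7
0.1713 -78.2
```

The pan and block yaws both come out near 12.2°, with the pan centre at about (0.539, 0.202). Pulling slot4 straight up.

>>> carry_out([
  [1.8,0,0,-0.5,0,0,0],
  [1.8,0,0,-2,0,0,0],
  [1.8,0,0,-4,0,0,0],
  [1.8,0,0,-6,0,0,0],
  [1.8,0,0,-8,0,0,0],
  [1.8,0,0,-11,0,0,0],
  [1.8,0,0,-14,0,0,0],
  [1.8,0,0,-14,0,0,0],
])

```text
clock: 9.22
tool_pos: [0.5297, -0.0477, 0.3048]
eef_rot: [3.122, 0.344, 0.022]
wrist_force: [1.3, -0.5, -1.3]
finger_gap: 0.0218
```

```bash
cat > pl.py <<'E'
from h import *
import sys
# pl.py x y z yaw alpha : alpha about tool x after yaw
x,y,z,yaw,al=map(float,sys.argv[1:6])
s=st(); Rm=R.from_rotvec(s['eef_rot'])
T=R.from_euler('z',yaw,degrees=True)*R.from_matrix(np.diag([1.,-1,-1]))*R.from_euler('x',al,degrees=True)
print((Rm.inv().apply(np.array([x,y,z])-s['tool_pos'])*100).round(2),(Rm.inv()*T).as_rotvec(degrees=True).round(2))
E
python3 pl.py .5225 .278 .30 12.2 -16
python3 pl.py .5225 .278 .148 12.2 -16
python3 - <<'E'
from h import *
for c in('wrist','side'):
    p=capture(c); save(p,c+'10')
E
```

```text
t 9.217 pos [ 0.5297 -0.0477  0.3048] rot [3.122 0.344 0.022] F [ 1.26 -0.51 -1.25] M [-0.01 -0.05  0.07] gap 0.0218
[  6.38 -31.95   0.51] [-15.88  -0.84   0.25]
t 9.217 pos [ 0.5297 -0.0477  0.3048] rot [3.122 0.344 0.022] F [ 1.26 -0.51 -1.25] M [-0.01 -0.05  0.07] gap 0.0218
[  6.17 -31.98  15.7 ] [-15.88  -0.84   0.25]
```

View pics/side10.png

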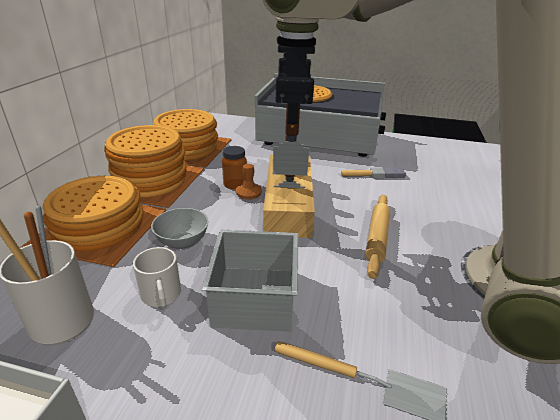

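View pics/wrist10.png

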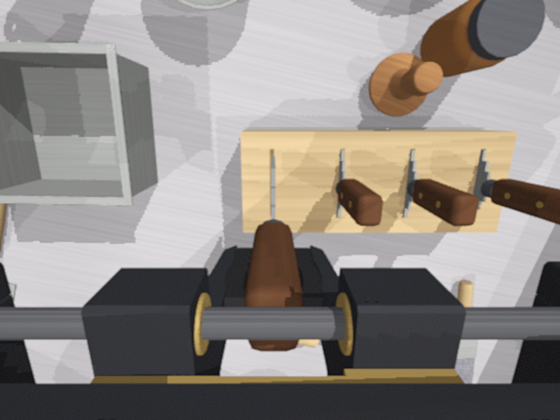

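The scraper came out cleanly; the side view shows its blade hanging straight above the block at (290,160). Carrying it over the pan and tilting it on the way.

>>> carry_out([
  [1.8,0.8,-4,0,0,0,0],
  [1.8,1.6,-8,0,0,0,0],
  [1.8,2.4,-12,0,-4,0,0],
  [1.8,3.2,-16,0,-8,0,0],
  [1.8,4,-20,0,-12,-0.4,0],
  [1.8,4.8,-24,0,-15.9,-0.8,0.2],
  [1.8,5.6,-28,0,-15.9,-0.8,0.2],
  [1.8,6.3,-31.9,0,-15.9,-0.8,0.2],
  [1.8,6.3,-31.9,0.2,-15.9,-0.8,0.2],
  [1.8,6.3,-31.9,0.2,-15.9,-0.8,0.2],
])

```text
clock: 10.15
tool_pos: [0.5198, 0.2794, 0.2959]
eef_rot: [2.849, 0.313, 0.027]
wrist_force: [-0.0, 0.0, -2.3]
finger_gap: 0.0218
```

```bash
python3 pl.py .5225 .278 .148 12.2 -16
python3 - <<'E'
from h import *
for c in('wrist','side'):
    p=capture(c); save(p,c+'11')
    print([(np.round(q['location'],3).tolist(),round(q['conf'],2)) for q in tip_of('pan',p)[:2]])
E
```

```text
t 10.15 pos [0.5198 0.2794 0.2959] rot [2.849 0.313 0.027] F [-0.03  0.01 -2.3 ] M [0.18 0.05 0.  ] gap 0.0218
[ 0.41 -3.84 14.28] [-0.19  0.57  0.42]
[([0.544, 0.208, -0.001], 0.72), ([0.759, 0.074, -0.006], 0.33)]
[([0.535, 0.204, -0.001], 0.57)]
```

View pics/side11.png

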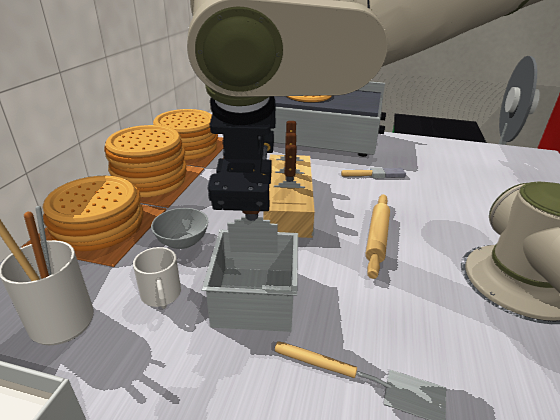

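View pics/wrist11.png

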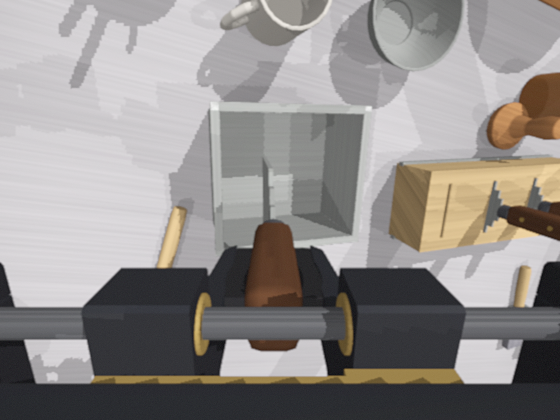

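The blade hangs over the pan interior and the pan is square in the wrist view. Lowering it.

>>> carry_out([
  [1.8,0.1,-0.8,3,0,0.6,0.4],
  [1.8,0.2,-1.6,6,0,0.6,0.4],
  [1.8,0.3,-2.4,9,0,0.6,0.4],
  [1.8,0.4,-3,11,0,0.6,0.4],
  [1.8,0.4,-3.4,12.5,0,0.6,0.4],
  [1.8,0.4,-3.6,13.5,0,0.6,0.4],
  [1.8,0.4,-3.6,13.5,0,0.6,0.4],
])

```text
clock: 10.93
tool_pos: [0.5236, 0.2735, 0.1567]
eef_rot: [2.851, 0.295, 0.042]
wrist_force: [0.5, -0.2, -2.4]
finger_gap: 0.0219
```

```bash
python3 pl.py .5225 .278 .148 12.2 -16
python3 - <<'E'
from h import *
for c in('wrist','side'):
    p=capture(c); save(p,c+'12')
E
```

```text
t 10.933 pos [0.5236 0.2735 0.1567] rot [2.851 0.295 0.042] F [ 0.55 -0.22 -2.43] M [ 0.26  0.09 -0.03] gap 0.0219
[-0.02 -0.68  0.71] [-0.18  0.08 -0.36]
```

View pics/side12.png

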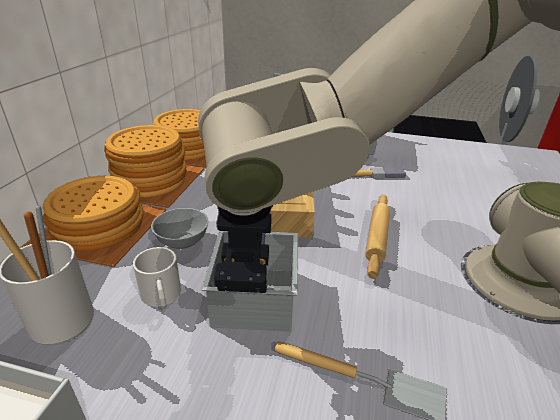

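View pics/wrist12.png

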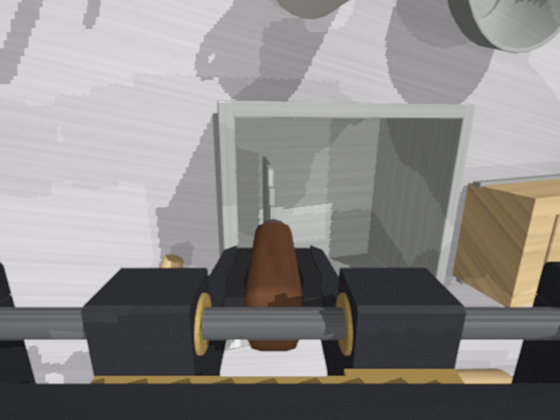

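>>> carry_out([
  [1.8,0,-0.4,0.4,0,0,0],
  [1.8,0,-0.5,0.6,0,0,0],
  [1.8,0,-0.5,0.75,0,0,0],
  [1.8,0,-0.5,0.75,0,0,0],
])

```text
clock: 11.37
tool_pos: [0.5239, 0.2772, 0.1507]
eef_rot: [2.852, 0.296, 0.048]
wrist_force: [0.6, 0.4, -2.0]
finger_gap: 0.022
```

```bash
python3 pl.py .5225 .278 .148 12.2 -16
python3 - <<'E'
from h import *
for c in('scene','wrist'):
    p=capture(c); save(p,c+'13')
E
```

```text
t 11.367 pos [0.5239 0.2772 0.1507] rot [2.852 0.296 0.048] F [ 0.59  0.4  -2.02] M [0.24 0.06 0.04] gap 0.022
[-0.12 -0.18  0.23] [-0.22 -0.19 -0.39]
```

View pics/wrist13.png

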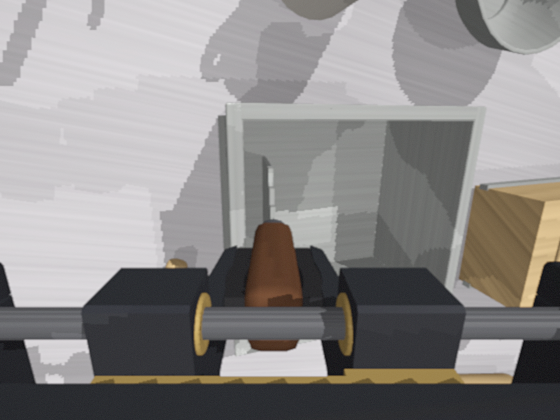

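View pics/scene13.png

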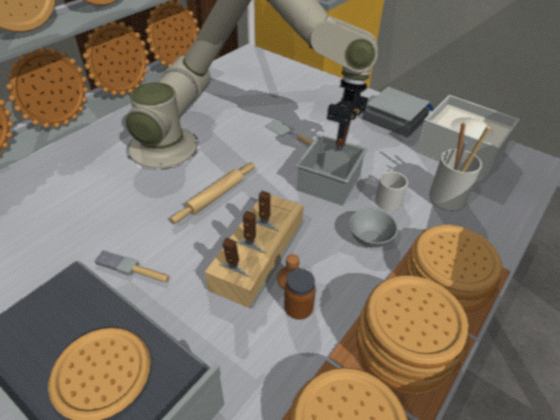

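>>> carry_out([
  [1.8,0,-0.05,0.2,0,0,0],
  [1.8,0,-0.1,0.35,0,0,0],
  [1.8,0,-0.1,0.35,0,0,0],
])

```text
clock: 11.72
tool_pos: [0.5243, 0.2773, 0.1484]
eef_rot: [2.853, 0.295, 0.051]
wrist_force: [-1.1, 0.2, 4.9]
finger_gap: 0.0218
```

```bash
python3 pl.py .5225 .278 .146 12.2 -16
```

```text
t 11.717 pos [0.5243 0.2773 0.1484] rot [2.853 0.295 0.051] F [-1.05  0.19  4.88] M [-0.06  0.33 -0.07] gap 0.0218
[-0.16 -0.16  0.2 ] [-0.21 -0.3  -0.41]
```

The blade is on the pan floor (force rose by about 7 N). Releasing.

>>> carry_out([
  [2.6,0,0,0,0,0,0],
  [3.4,0,0,0,0,0,0],
  [3.6,0,0,0,0,0,0],
  [3.6,0,0,0,0,0,0],
  [3.6,0,0,0,0,0,0],
])

```text
clock: 12.13
tool_pos: [0.5243, 0.2773, 0.1483]
eef_rot: [2.852, 0.296, 0.051]
wrist_force: [-0.0, 0.2, 0.4]
finger_gap: 0.0361
```

Run:
```python
from h import *
st()
for c in('scene','wrist'):
    p=capture(c); save(p,c+'14')
```

```text
t 12.133 pos [0.5243 0.2773 0.1483] rot [2.852 0.296 0.051] F [-0.03  0.2   0.39] M [0.2  0.05 0.01] gap 0.0361
```

View pics/wrist14.png

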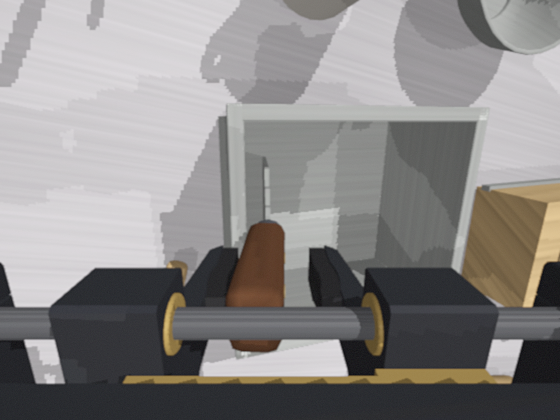

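>>> carry_out([
  [4.2,0,0,0,0,0,0],
  [5.0,0,0,0,0,0,0],
  [5.4,0,0,0,0,0,0],
  [5.4,0,0,0,0,0,0],
  [5.4,0,0,0,0,0,0],
])

```text
clock: 12.65
tool_pos: [0.5243, 0.2773, 0.1483]
eef_rot: [2.852, 0.296, 0.051]
wrist_force: [-0.3, 0.1, 0.4]
finger_gap: 0.054
```

Run:
```python
from h import *
st()
for c in('wrist',):
    p=capture(c); save(p,c+'15')
```

```text
t 12.65 pos [0.5243 0.2773 0.1483] rot [2.852 0.296 0.051] F [-0.3   0.15  0.42] M [ 0.1   0.01 -0.03] gap 0.054
```

View pics/wrist15.png

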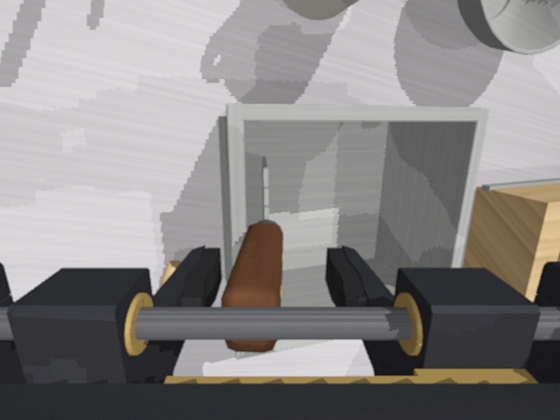

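It rests on the rim, clear of both fingers. Retreating along the tool axis.

>>> carry_out([
  [5.4,0,0,-3,0,0,0],
  [5.4,0,0,-6,0,0,0],
  [5.4,0,0,-9,0,0,0],
  [5.4,0,0,-12,0,0,0],
  [5.4,0,0,-12,0,0,0],
])

```text
clock: 13.12
tool_pos: [0.5175, 0.3108, 0.2697]
eef_rot: [2.856, 0.296, 0.065]
wrist_force: [-0.6, -0.4, 0.1]
finger_gap: 0.0541
```

```bash
python3 pl.py .582 -.2805 .27 12.3 0
python3 - <<'E'
from h import *
for c in('scene','side'):
    p=capture(c); save(p,c+'16')
E
```

```text
t 13.117 pos [0.5175 0.3108 0.2697] rot [2.856 0.296 0.065] F [-0.6  -0.39  0.14] M [ 0.18 -0.06 -0.06] gap 0.0541
[-5.94 57.02 15.85] [15.66 -0.91 -0.47]
```

View pics/side16.png

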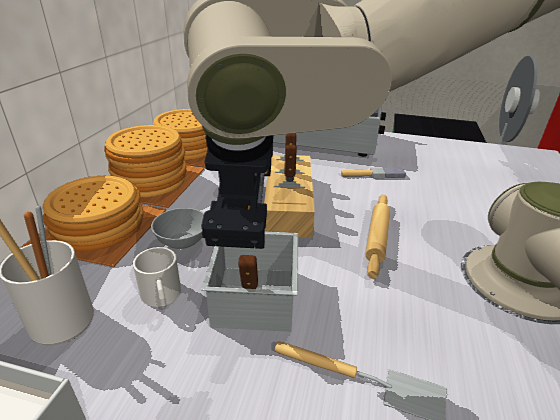

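View pics/scene16.png

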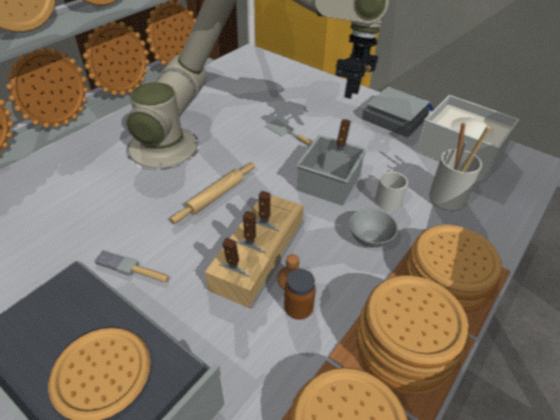

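The scraper stands in the pan with its handle out, at (344,132) in scene and (248,270) in side. Going to slot1.

>>> carry_out([
  [4.4,-0.4,4,1.1,4,0,0],
  [4.4,-0.8,8,2.2,8,-0.4,0],
  [4.4,-1.2,12,3.3,12,-0.9,-0.5],
  [4.4,-1.7,16,4.4,15.7,-0.9,-0.5],
  [4.4,-2.1,20,5.6,15.7,-0.9,-0.5],
  [4.4,-2.5,24,6.7,15.7,-0.9,-0.5],
  [4.4,-2.9,28,7.8,15.7,-0.9,-0.5],
  [4.4,-3.3,32,8.9,15.7,-0.9,-0.5],
  [4.4,-3.7,36,10,15.7,-0.9,-0.5],
  [4.4,-4.2,40,11.1,15.7,-0.9,-0.5],
  [4.4,-4.6,44,12.2,15.7,-0.9,-0.5],
  [4.4,-5,48,13.3,15.7,-0.9,-0.5],
])

```text
clock: 14.22
tool_pos: [0.5697, -0.19, 0.2645]
eef_rot: [3.123, 0.335, -0.017]
wrist_force: [0.7, 0.5, -0.4]
finger_gap: 0.044
```

```bash
python3 pl.py .582 -.2805 .27 12.3 0
```

```text
t 14.217 pos [ 0.5697 -0.19    0.2645] rot [ 3.123  0.335 -0.017] F [ 0.74  0.53 -0.4 ] M [-0.02 -0.   -0.  ] gap 0.044
[-0.72  9.11 -0.55] [-0.05  0.61 -0.07]
```

>>> carry_out([
  [5.4,-0.3,4,0,0,0.6,0],
  [5.4,-0.7,8,0,0,0.6,0],
  [5.4,-0.7,9.4,0,0,0.6,0],
  [5.4,-0.7,9.4,0,0,0.6,0],
  [5.4,-0.7,9.4,0,0,0.6,0],
])

```text
clock: 14.63
tool_pos: [0.5822, -0.2837, 0.2626]
eef_rot: [-3.121, -0.332, 0.004]
wrist_force: [-0.6, 1.0, -0.0]
finger_gap: 0.0541
```

```bash
python3 pl.py .582 -.2805 .159 12.3 0
python3 - <<'E'
from h import *
for c in('wrist',):
    p=capture(c); save(p,c+'17')
    print([(np.round(q['location'],3).tolist(),round(q['conf'],2)) for q in tip_of('slot1',p)])
E
```

```text
t 14.633 pos [ 0.5822 -0.2837  0.2626] rot [-3.121 -0.332  0.004] F [-0.59  0.97 -0.01] M [0.04 0.02 0.04] gap 0.0541
[ 0.07 -0.28 10.36] [-0.21  0.13 -0.17]
[([0.58, -0.274, 0.075], 0.96), ([0.53, -0.051, 0.07], 0.9), ([0.563, -0.199, 0.076], 0.8), ([0.545, -0.125, 0.078], 0.72)]
```

View pics/wrist17.png

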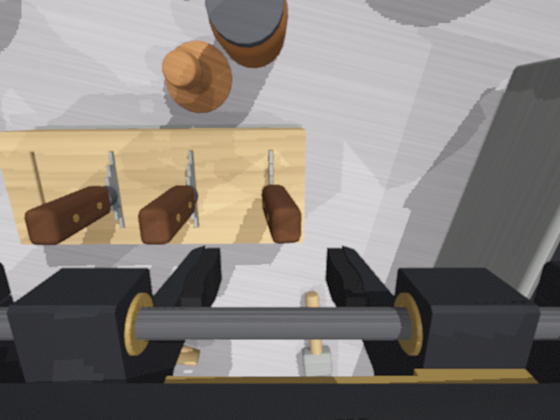

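The slot1 handle at (281,213) is tilted to the right but between the fingers. Descending and gripping centred over the slot, which brings it upright.

>>> carry_out([
  [5.4,0,0,4,0,0,0],
  [5.4,0,0,8,0,0,0],
  [5.4,0,0,10.4,0,0,0],
  [5.4,0.1,-0.3,10.4,0,0,0],
  [4,0.1,-0.35,10.4,0,0,0],
  [3,0.1,-0.35,10.4,0,0,0],
  [2.2,0.1,-0.35,10.4,0,0,0],
  [1.8,0.1,-0.35,10.4,0,0,0],
  [1.8,0.1,-0.35,10.4,0,0,0],
  [1.8,0.1,-0.35,10.4,0,0,0],
  [1.8,0.1,-0.35,10.4,0,0,0],
])

```text
clock: 15.65
tool_pos: [0.5831, -0.2789, 0.1612]
eef_rot: [3.123, 0.336, 0.001]
wrist_force: [0.8, -1.2, 6.8]
finger_gap: 0.022
```

Run:
```python
from h import *
st()
for c in('wrist',):
    p=capture(c); save(p,c+'18')
```

```text
t 15.65 pos [ 0.5831 -0.2789  0.1612] rot [3.123e+00 3.360e-01 1.000e-03] F [ 0.84 -1.23  6.81] M [-0.38 -0.03  0.13] gap 0.022
```

View pics/wrist18.png

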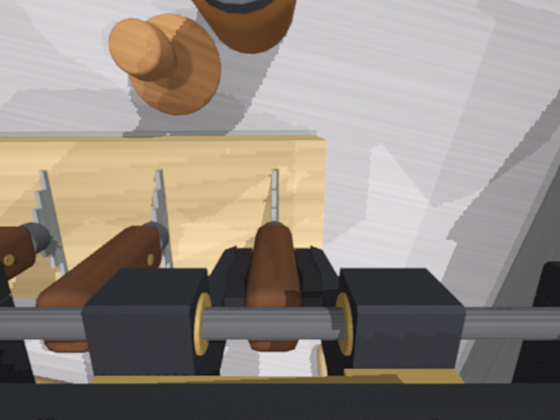

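>>> carry_out([
  [1.8,0,0,-0.5,0,0,0],
  [1.8,0,0,-2,0,0,0],
  [1.8,0,0,-4,0,0,0],
  [1.8,0,0,-6,0,0,0],
  [1.8,0,0,-9,0,0,0],
  [1.8,0,0,-13,0,0,0],
  [1.8,0,0,-17,0,0,0],
  [1.8,0,0,-21.5,0,0,0],
  [1.8,0,0,-21.5,0,0,0],
])

```text
clock: 16.45
tool_pos: [0.583, -0.2788, 0.3845]
eef_rot: [3.116, 0.335, 0.016]
wrist_force: [0.5, 0.3, -1.2]
finger_gap: 0.0218
```

```bash
python3 pl.py .5555 .126 .37 12.2 16
python3 - <<'E'
from h import *
for c in('scene','side'):
    p=capture(c); save(p,c+'19')
E
```

```text
t 16.45 pos [ 0.583  -0.2788  0.3845] rot [3.116 0.335 0.016] F [ 0.45  0.27 -1.24] M [-0.04  0.01 -0.  ] gap 0.0218
[  5.9  -40.15   1.14] [16.52 -0.51  0.15]
```

View pics/scene19.png

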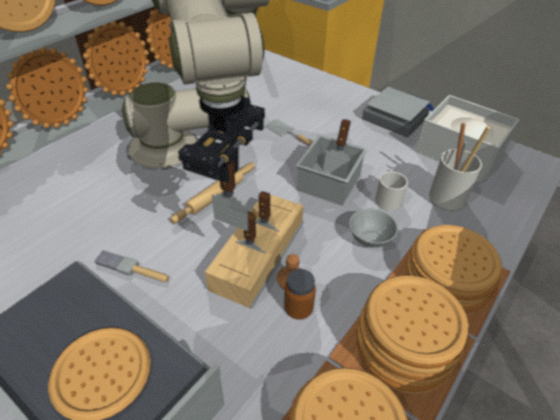

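View pics/side19.png

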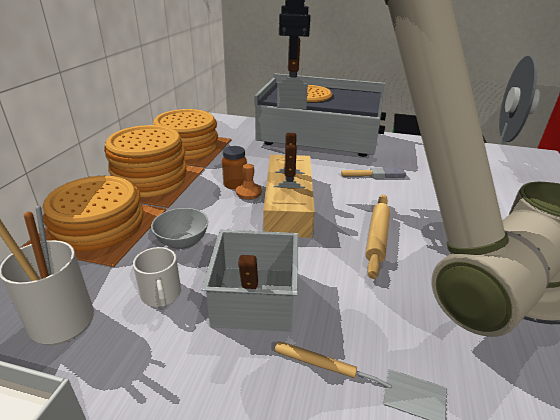

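The scraper is out and hangs above the other handles. Carrying it over the firm ones and tilting only near the pan.

>>> carry_out([
  [1.8,0.6,-4,0,0,0,0],
  [1.8,1.2,-8,0,0,0,0],
  [1.8,1.8,-12,0,0,0,0],
  [1.8,2.4,-16,0,0,0,0],
  [1.8,3,-20,0,0,0,0],
  [1.8,3.6,-24,0,0,0,0],
  [1.8,4.1,-28,0,0,0,0],
  [1.8,4.7,-32,0.3,4,0,0],
  [1.8,5.3,-36,0.6,8,0,0],
  [1.8,5.9,-40.1,1,12,0,0],
  [1.8,5.9,-40.1,1.1,16.5,-0.5,0],
  [1.8,5.9,-40.1,1.1,16.5,-0.5,0],
])

```text
clock: 17.55
tool_pos: [0.5547, 0.1264, 0.3626]
eef_rot: [-2.837, -0.306, 0.063]
wrist_force: [-0.3, -0.2, -2.8]
finger_gap: 0.0216
```

```bash
python3 pl.py .5555 .126 .158 12.2 16
python3 - <<'E'
from h import *
for c in('wrist',):
    p=capture(c); save(p,c+'20')
    print([(np.round(q['location'],3).tolist(),round(q['conf'],2)) for q in tip_of('pan',p)])
E
```

```text
t 17.55 pos [0.5547 0.1264 0.3626] rot [-2.837 -0.306  0.063] F [-0.32 -0.22 -2.76] M [-0.34 -0.07 -0.03] gap 0.0216
[ 0.33  5.92 19.58] [-0.65  0.76 -0.01]
[([0.545, 0.204, 0.001], 0.86)]
```

View pics/wrist20.png

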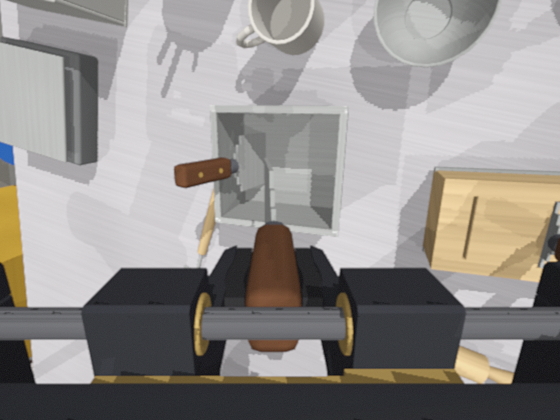

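The first scraper is at the left, leaning on the far rim, and the near half of the pan is free. Lowering.

>>> carry_out([
  [1.8,0.1,1,3.2,-0.6,0.7,0],
  [1.8,0.2,2,6.5,-0.6,0.7,0],
  [1.8,0.2,3,9.8,-0.6,0.7,0],
  [1.8,0.3,3.9,13,-0.6,0.7,0],
  [1.8,0.3,4.8,16,-0.6,0.7,0],
  [1.8,0.3,5.5,18.2,-0.6,0.7,0],
  [1.8,0.3,5.9,19.5,-0.6,0.7,0],
  [1.8,0.3,5.9,19.5,-0.6,0.7,0],
])

```text
clock: 18.32
tool_pos: [0.5553, 0.1222, 0.1571]
eef_rot: [-2.854, -0.3, 0.047]
wrist_force: [0.0, -0.6, -2.3]
finger_gap: 0.0217
```

```bash
python3 pl.py .5555 .126 .150 12.2 16
python3 - <<'E'
from h import *
for c in('wrist','side'):
    p=capture(c); save(p,c+'21')
E
```

```text
t 18.317 pos [0.5553 0.1222 0.1571] rot [-2.854 -0.3    0.047] F [ 0.04 -0.61 -2.29] M [-0.25 -0.    0.01] gap 0.0217
[ 0.1  -0.16  0.78] [ 0.31  0.18 -0.21]
```

View pics/wrist21.png

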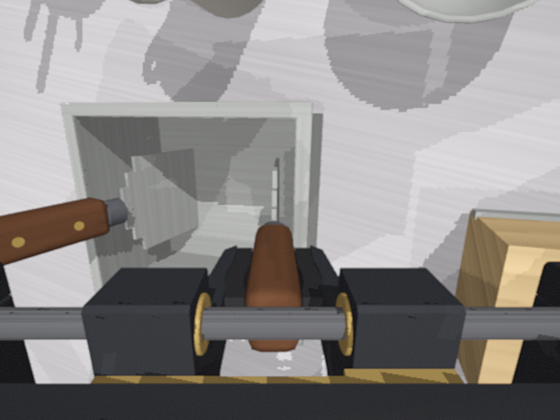

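View pics/side21.png

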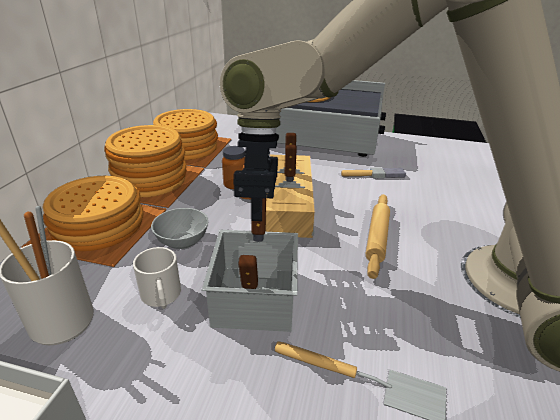

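>>> carry_out([
  [1.8,0.1,-0.3,0,0,0,0],
  [1.8,0.1,-0.25,0.4,0,0,0],
  [1.8,0.1,-0.2,0.55,0,0,0],
  [1.8,0.1,-0.2,0.55,0,0,0],
])

```text
clock: 18.75
tool_pos: [0.5571, 0.1261, 0.1558]
eef_rot: [-2.854, -0.302, 0.038]
wrist_force: [-0.5, -1.1, -1.9]
finger_gap: 0.0216
```

```bash
python3 pl.py .5555 .126 .150 12.2 16
```

```text
t 18.75 pos [0.5571 0.1261 0.1558] rot [-2.854 -0.302  0.038] F [-0.47 -1.08 -1.91] M [-0.23 -0.05 -0.  ] gap 0.0216
[-0.16  0.13  0.57] [ 0.38 -0.16 -0.1 ]
```

>>> carry_out([
  [1.8,0,0.1,0.3,0,0,0],
  [1.8,0,0.15,0.5,0,0,0],
  [1.8,0,0.15,0.5,0,0,0],
])

```text
clock: 19.0
tool_pos: [0.5569, 0.126, 0.1502]
eef_rot: [-2.854, -0.302, 0.039]
wrist_force: [0.4, 0.1, -1.4]
finger_gap: 0.0217
```

```bash
python3 pl.py .5555 .126 .150 12.2 16
```

```text
t 19.0 pos [0.5569 0.126  0.1502] rot [-2.854 -0.302  0.039] F [ 0.38  0.1  -1.39] M [-0.24 -0.03 -0.03] gap 0.0217
[-0.14 -0.02  0.02] [ 0.37 -0.12 -0.1 ]
```

>>> carry_out([
  [1.8,0,0.05,0.15,0,0,0],
  [1.8,0,0.1,0.3,0,0,0],
  [1.8,0,0.1,0.3,0,0,0],
])

```text
clock: 19.25
tool_pos: [0.5578, 0.1253, 0.1494]
eef_rot: [-2.855, -0.303, 0.034]
wrist_force: [-2.3, -5.0, 17.0]
finger_gap: 0.0219
```

```bash
python3 pl.py .5555 .126 .148 12.2 16
python3 - <<'E'
from h import *
for c in('wrist',):
    p=capture(c); save(p,c+'22')
E
```

```text
t 19.25 pos [0.5578 0.1253 0.1494] rot [-2.855 -0.303  0.034] F [-2.34 -5.04 17.05] M [-0.18  0.97  0.29] gap 0.0219
[-0.21 -0.08  0.16] [ 0.44 -0.3  -0.06]
```

View pics/wrist22.png

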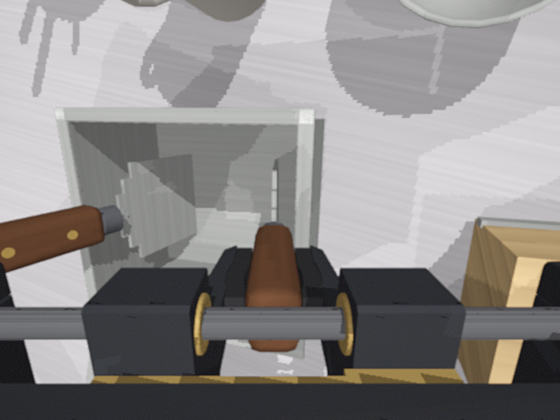

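On the floor. Easing the pressure, then releasing in two stages.

>>> carry_out([
  [1.8,0,-0.05,-0.15,0,0,0],
  [2.6,0,-0.05,-0.15,0,0,0],
  [3.4,0,-0.05,-0.15,0,0,0],
  [4.4,0,-0.05,-0.15,0,0,0],
  [5.4,0,-0.05,-0.15,0,0,0],
  [5.4,0,-0.05,-0.15,0,0,0],
  [5.4,0,-0.05,-0.15,0,0,0],
  [5.4,0,-0.05,-0.15,0,0,0],
])

```text
clock: 19.97
tool_pos: [0.5577, 0.1254, 0.1508]
eef_rot: [-2.855, -0.303, 0.035]
wrist_force: [-0.2, 0.8, -0.1]
finger_gap: 0.0539
```

Run:
```python
from h import *
st()
for c in('wrist','side'):
    p=capture(c); save(p,c+'23')
```

```text
t 19.967 pos [0.5577 0.1254 0.1508] rot [-2.855 -0.303  0.035] F [-0.16  0.82 -0.06] M [-0.15 -0.   -0.02] gap 0.0539
```

View pics/wrist23.png

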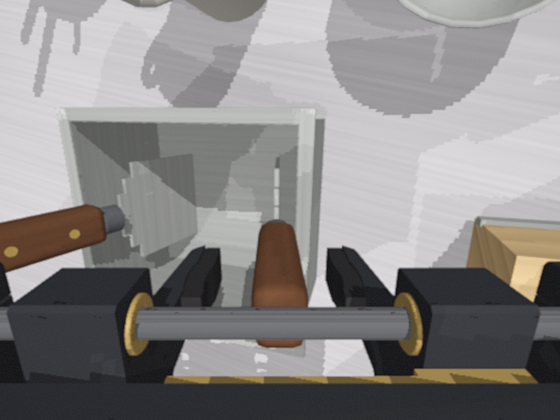

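View pics/side23.png

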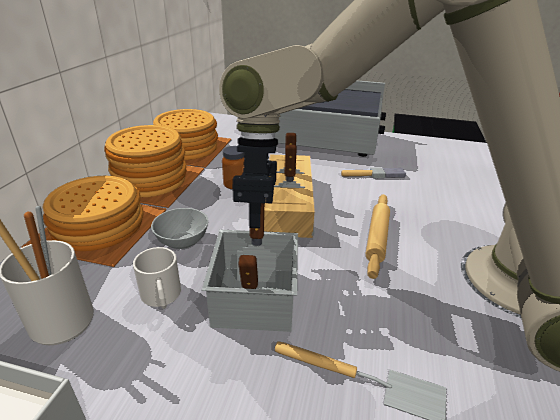

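Settled on the rim, clear of both fingers. Retreating upward.

>>> carry_out([
  [5.4,0,0,-3,0,0,0],
  [5.4,0,0,-6,0,0,0],
  [5.4,0,0,-9,0,0,0],
  [5.4,0,0,-12,0,0,0],
  [5.4,0,0,-15,0,0,0],
  [5.4,-3,0,-19,0,0,0],
  [5.4,-7,0,-20,0,0,0],
  [5.4,-11,0,-20,0,0,0],
  [5.4,-15,0,-20,0,0,0],
])

```text
clock: 20.82
tool_pos: [0.4225, 0.0416, 0.3434]
eef_rot: [-2.856, -0.303, 0.032]
wrist_force: [0.4, -0.9, -0.1]
finger_gap: 0.0538
```

Run:
```python
from h import *
st()
for c in('scene','side'):
    p=capture(c); save(p,c+'24')
    for l in ['pan','bread_stamp','dough_bowl','sesame_jar','mug','brush','turner']:
        print(l,[(np.round(q['location'],3).tolist(),round(q['conf'],2)) for q in tip_of(l,p)[:1]])
```

```text
t 20.817 pos [0.4225 0.0416 0.3434] rot [-2.856 -0.303  0.032] F [ 0.35 -0.9  -0.06] M [-0.14 -0.02  0.01] gap 0.0538
pan [([0.54, 0.202, 0.005], 0.84)]
bread_stamp [([0.675, -0.174, -0.001], 0.66)]
dough_bowl [([0.759, 0.075, -0.002], 0.82)]
sesame_jar [([0.734, -0.23, -0.0], 0.85)]
mug [([0.729, 0.239, -0.0], 0.76)]
brush [([0.342, -0.402, -0.002], 0.77)]
turner [([0.326, 0.332, 0.001], 0.79)]
pan [([0.537, 0.205, -0.001], 0.69)]
bread_stamp [([0.676, -0.176, 0.005], 0.61)]
dough_bowl []
sesame_jar [([0.73, -0.225, 0.0], 0.7)]
mug [([0.724, 0.241, 0.003], 0.93)]
brush [([0.339, -0.402, -0.002], 0.79)]
turner [([0.33, 0.331, -0.001], 0.58)]
```

View pics/scene24.png

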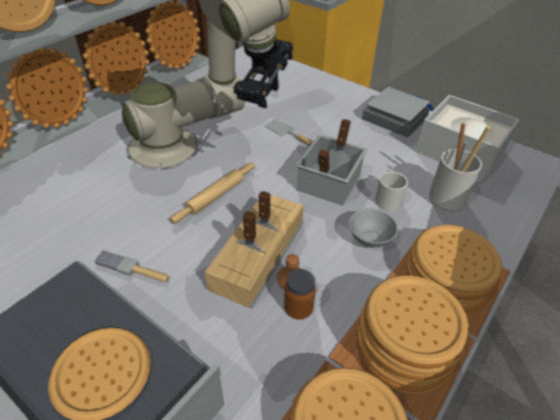

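View pics/side24.png

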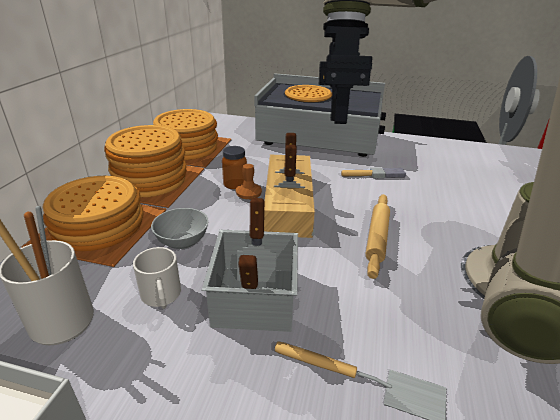

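Both are in the pan at (323,160) and (344,132), and the bystanders are where they started. I'll check that the two firm scrapers are fully home against the first picture.

Run:
```python
import cv2,numpy as np
a=[cv2.imread(f'pics/scene{k}.png')[185:285,215:290] for k in (0,24)]
b=[cv2.imread(f'pics/side{k}.png')[115:205,265:320] for k in (0,24)]
i=np.hstack([cv2.resize(x,(375,500),interpolation=cv2.INTER_CUBIC) for x in a]); cv2.imwrite('pics/cmp1.png',i)
A=cv2.imread('pics/scene0.png',0).astype(np.float32);B=cv2.imread('pics/scene24.png',0).astype(np.float32)
for n,(u,v) in {'s2':(249,226),'s3':(265,205)}.items():
    t=A[v-20:v+18,u-9:u+10]; s=B[v-26:v+24,u-15:u+16]
    m=cv2.matchTemplate(s,t,cv2.TM_CCOEFF_NORMED); print(n,cv2.minMaxLoc(m)); print(m[4:9,4:9].round(3))
```

```text
s2 (-0.05373568832874298, 0.9834128618240356, (12, 12), (6, 6))
[[0.683 0.862 0.937 0.866 0.676]
 [0.706 0.895 0.973 0.895 0.693]
 [0.712 0.906 0.983 0.903 0.695]
 [0.692 0.884 0.959 0.879 0.677]
 [0.642 0.826 0.898 0.826 0.639]]
s3 (0.05430987849831581, 0.8336644768714905, (12, 12), (6, 6))
[[0.698 0.776 0.79  0.728 0.619]
 [0.729 0.809 0.819 0.748 0.629]
 [0.745 0.827 0.834 0.756 0.629]
 [0.736 0.817 0.821 0.741 0.612]
 [0.7   0.776 0.778 0.699 0.573]]
```

View pics/cmp1.png

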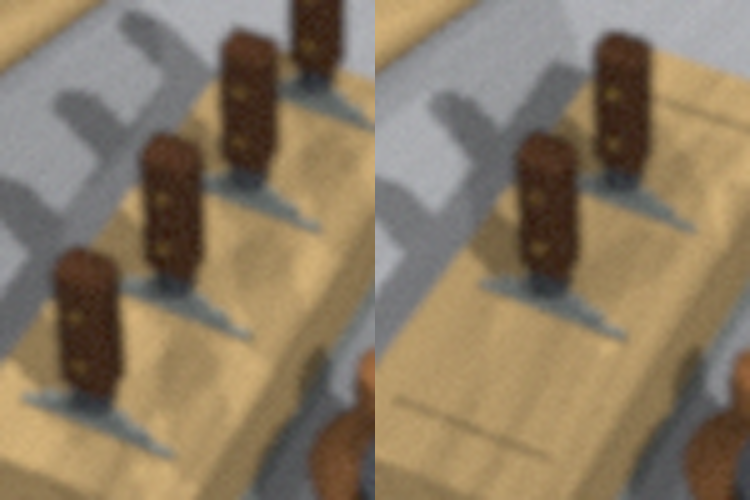

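The firm two show zero pixel shift, their blades are home, and slots 1 and 4 are empty. Handing in.

```bash
python3 -c "
from h import *
st(); print(job_done())"
```

```text
t 21.617 pos [0.424  0.042  0.3428] rot [-2.855 -0.303  0.035] F [ 0.45 -0.3   0.4 ] M [-0.14  0.   -0.02] gap 0.0534
the job is handed in; nothing more can be done
None
```

I wiggled all four handles across the blade. The scrapers in slots 1 and 4 were loose: they moved 5–7 mm freely at under 1 N. Slots 2 and 3 were firm, pushing back with 14 N and 6 N after about 2 mm. I pulled the loose two and stood them blade down in the pan, leaning on opposite rims, and handed in at 21.6 s.

**Last checks:**
- **Loose scrapers:** both stand in the pan with their handles out, and slots 1 and 4 are empty.
- **Firm scrapers:** neither shows any shift between the first and last scene pictures. The slot 3 match scored lower (0.83 against 0.98), probably because its surroundings changed.
- **Pan and other things:** their positions agree with the first readings within about 5 mm. The one miss is that the last side view did not find the dough bowl, but the scene view put it where it was.

**One thing to note:** the 14 N push on slot 2 also lifted the gripper about 4 mm. I backed off at once, and pictures then and at the end show the scraper still seated.

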